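Pump the air out of the low storage jar

ROBOT

A 6-joint arm with a two-finger parallel gripper is mounted at the origin on the work surface. World frame = base frame: x ahead of the robot, y to its left, z up, the work surface at z = 0. Lengths are in m, angles in rad, forces in N, time in s.
With the tool pointing down it reaches from about 0.35 to 0.85 m from the base axis. Payload 8.1 kg.
Tool frame: the origin (TCP) lies on the centre line of the jaws, within the pads' length; the fingertips stand 17 mm ahead of it and the grasp point (between the pads) lies 2 mm behind it; z points along the fingers, y is the line along which they close (so a half turn about z gives the same grasp; the last joint's range is limited). The gripper opens to 93 mm and grips with 3 to 60 N. Pads are 15 mm wide; open, the fingers measure 128 mm over their backs; the gripper's body (75 mm by 188 mm) begins 65 mm behind the grasp point.
Start: joints at [-1.301, 0.13, 1.488, -0, 1.523, -0.085], TCP at [0.208, -0.563, 0.236] pointing down, gripper open.
Joint ranges: [-2.96, 2.96], [-0.89, 2.26], [0.02, 2.5], [-1.34, 4.48], [0, 2.73], [-2.66, 2.66]. Speed limits (rad/s): [2.39, 2.39, 2.79, 3.14, 3.14, 3.14].

INTERFACE

Orientations are given as a rotation vector (axis times angle).
In Python, from plant import robot, optics, close_job, models gives the robot as it stands.
- The arm moves only by the shell command python3 -m inch 'ROWS' [OPENING] [FORCE]. ROWS is a JSON object of lists of equal length, an entry for each row: "travel": the shift along the tool's x, y, z in m, a list of three; "spin": the turn about the tool's z in rad. In form: {"travel": [[x, y, z], ...], "spin": [spin, ...]}. A call has 1 to 10 rows; each row is the pose to reach, as a shift and turn from the pose commanded when the call began, along the tool's axes at that moment; what a row does not reach only later rows make up. A row lasts 1/12 s, in which the tool goes at most 41.7 mm and 7.16 degrees, less where a joint would pass 70% of its speed; a pose out of reach is approached as far as the arm can. A call with a gripper value outside its range is refused whole. OPENING is the closure, from 0 (fully open) to 1 (shut), set as the call begins (- or left out, the last holds). The fingers move at their own pace and stop on an object; FORCE is the grip in N (left out, the last holds). Time passes only in rows, so rows that repeat a pose let the fingers close. It gives the time, the measured TCP pose, the force, the opening and the grip force at its end, in the units of the state.
- robot.read_state(): the state, without advancing time (a new reading comes with each control period).
- optics.read_camera(name): name is "scene" or "side" or "wrist"; returns (picture, depth): 384x512x3 uint8, red, green, blue; 384x512 float32, m along the optical axis (not along the pixel's ray), 0 where there is no reading.
- optics.camera_info(name): a dict with "camera_matrix" (3x3 intrinsics, pixels), "dist" ([k1, k2, p1, p2, k3] as OpenCV has them; the pictures are not rectified), "view" (4x4, takes a point from world to camera coordinates). Camera axes: x right, y down, z forward; pixel columns grow to the right and rows downward; lengths in m; the calibration is good to about 2 mm. A picture is of the moment at which its call begins: read the wrist's pose just before it. camera_info takes no time and is no camera call; for the wrist camera it gives the pose at the moment of the call.
- close_job(): hands the job in; it is judged then, once.
Trained networks look in the newest picture that a camera, given by its name, has taken for a name from the list of things; names that differ only in an ending like _2 or _b are one class to them, and where a whole thing is asked for, a point or a joint stands for the part that bears it (a point fixed in the world has none). Each returns a list of dicts, best first, with "p" (0 to 1); they miss things now and then, are a little off and sometimes report something else, mostly with a low value. They report only what shows in the picture. A call takes as long as a camera call.
- models.look_for(camera, name): "centre" ([x, y, z] in m, in world coordinates, good to about 4 mm: the middle of the surface that is visible of it).
- models.masks_of(camera, name): "region" (384x512 bool, what is visible of it).
The state is a dict: "t": time; "q": joint angles; "dq": joint speeds; "joint_torque": joint torques, N m; "tool_pos": TCP position; "orientation": TCP orientation; "force": force on the tool from outside, world axes, zero at the start; "wrist_torque": the same for the moment, N m; "opening": finger opening in m; "gripper_force": force on a finger pad.
Only numpy, scipy, OpenCV 4.12 (cv2) and the standard library are available. Lean on these libraries where they do the work, as an engineer would, in place of code of your own. Each camera call takes 0.05 s, during which the arm holds its last target. There are 200 camera calls.

TASK

Drive the air out of the low, wide pump-lid jar: press the knob on its lid straight down, past the soft first stop and on to the firm second stop, hold it fully down for about a second, then let go so that the knob rises all the way again. Leave the jar standing where it is, and leave alone the taller, narrow jar that has the same kind of knob.

Things in the scene. Friction and masses are not known exactly. Their poses are not given: they have to be found in the camera images.
- low_jar_top (a point): Centre of the flat top of the low jar's press knob (white disc 46 mm across, 14 mm thick, on the jar's axis); sinks with it; z up; 158 mm above the worktop at rest. Under it a thin stem, a grey sleeve and the lid (122 mm across, its top at 118 mm). Jar: loose glass cylinder 130 mm across, 100 mm tall, walnuts inside, about 0.9 kg; presses within 12 mm of the knob's centre do not tip it.
- low_jar_knob (a joint): First, soft part of the knob's way down, in m: 0 = fully up, 0.012 = at the first stop, where the knob meets the grey sleeve. Spring: about 1.5 N to start, 3.5 N at this stop.
- low_jar_seal (a joint): Second, stiffer part of the way down, in m (knob and grey sleeve sink together): 0 = not begun, 0.010 = at the firm second stop, after which nothing gives. Spring: starts to move at about 8 N, needs about 12 N at the second stop. The knob sinks 12 + 10 = 22 mm in all; both parts spring back when released.
- tall_jar: The look-alike to leave alone: a loose glass jar 92 mm across and 190 mm tall, walnuts inside, with an aluminium lid 84 mm across and the same white knob, whose top is 248 mm above the worktop. Origin at the centre of its underside, z up. It stands at least 0.2 m from the low jar, centre to centre.

How it is judged:
On the way:
1. the low jar's knob is held down at the second stop (first part pressed over 10 mm, second part over 7 mm) for 0.4 s (value of joint low_jar_knob above 0.01 m and value of joint low_jar_seal above 0.007 m), for 0.4 s.
At the end, for the whole second after the job is handed in: After the full press the low jar's knob has risen again (both parts of its travel within 2 mm of fully up), the low jar stands upright within 20 mm of where it was, and the tall jar stands upright within 15 mm of where it was (value of joint each of low_jar_knob, low_jar_seal below 0.002 m and distance of low_jar_top from where it was at the start of the episode below 0.02 m and angle between each of low_jar_top, tall_jar's own z axis and vertical below 0.1 rad and distance of tall_jar from where it was at the start of the episode below 0.015 m); the robot touches nothing.
It fails at once if the robot pushes on the tall jar or its knob (over 2 N) (contact force between any of the fingers, the arm and tall_jar above 2 N).
It also fails if it takes over 37 s, if anything falls off the work surface, if the arm or the gripper's body presses on something with over 40 N, if the wrist force passes 120 N, or if a joint passes its speed limit or range.

## Working session

There is one attempt and no reset: what is moved stays moved. The work goes in short steps, Python scripts to look and compute and a shell command to move; the robot and the scene stay as the last step left them, time stands still between calls to the robot, and variables do not carry over. Pictures are saved under pics/ and viewed, at most 10 in all, crops included, and the job is handed in when it is done.

```bash
mkdir -p pics; python3 - <<'E'
from plant import robot, optics, models
import cv2,numpy as np
ims=[]
for c in("scene","side"):
    p,d=optics.read_camera(c); ims.append(p)
    for n in("low_jar_top","tall_jar"):
        for r in models.look_for(c,n)[:3]: print(c,n,np.round(r["centre"],3),round(r["p"],2))
    i=optics.camera_info(c); K=np.array(i["camera_matrix"]);V=np.array(i["view"])
    # white points in height bands
    v,u=np.nonzero(d>0); x=cv2.undistortPoints(np.stack([u,v],1).astype(float)[:,None],K,np.array(i["dist"]))[:,0]
    z=d[v,u]; P=np.c_[x*z[:,None],z]; W=(P-V[:3,3])@V[:3,:3]
    np.savez(f"{c}.npz",W=W,u=u,v=v,col=p[v,u])
    for lo,hi in((.153,.163),(.243,.253)):
        m=(W[:,2]>lo)&(W[:,2]<hi)&(p[v,u].min(1)>150)
        q=W[m]; print(c,lo,m.sum(),np.median(q,0).round(3) if m.any() else '', q.min(0).round(3) if m.any() else '', q.max(0).round(3) if m.any() else '',np.median(u[m]),np.median(v[m]))
s=robot.read_state();print(s)
cv2.imwrite("pics/a.png",cv2.resize(np.hstack(ims)[:,:,::-1],(800,300)))
E
```

```text
scene low_jar_top [ 0.469 -0.193  0.159] 0.86
scene tall_jar [0.508 0.153 0.157] 0.72
scene 0.153 0    nan nan
scene 0.243 0    nan nan
side low_jar_top [ 0.46  -0.202  0.152] 0.6
side tall_jar [0.465 0.129 0.16 ] 0.6
side 0.153 0    nan nan
side 0.243 0    nan nan
{'t': 0.3, 'q': array([-1.30134056e+00,  1.30690439e-01,  1.48852983e+00,  4.12350552e-06,
        1.52302990e+00, -8.53774915e-02]), 'dq': array([ 5.20139957e-05, -3.14872711e-03, -3.42670091e-03,  8.12939038e-04,
        2.49676478e-03,  1.11608426e-03]), 'joint_torque': array([-8.39565637e-04, -5.59043097e+01, -4.91256738e+01,  7.64957909e-02,
        2.94125034e-02, -1.14671680e-04]), 'tool_pos': array([ 0.20844799, -0.56243795,  0.23528032]), 'orientation': array([-3.09163401e+00, -5.54335419e-01,  8.84652734e-05]), 'force': array([0.18977005, 0.30750501, 0.36677317]), 'wrist_torque': array([-0.033481  ,  0.04353721, -0.00274022]), 'gripper_force': 0.0, 'opening': 0.09292515083848883}
  return _methods._mean(a, axis=axis, dtype=dtype,
  ret = ret.dtype.type(ret / rcount)
```

View pics/a.png

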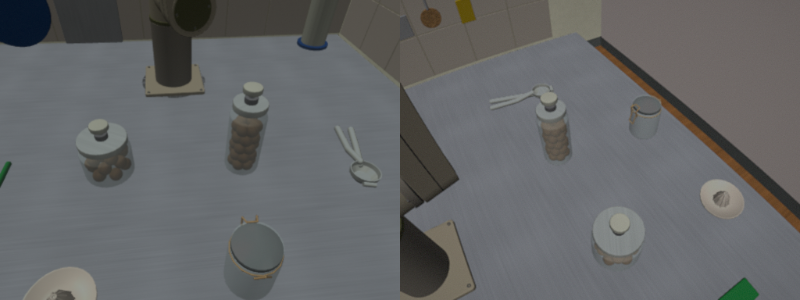

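The scene picture (left half) shows the low jar's knob at about full-resolution (125,164), with the tall jar's at (323,115). The side picture shows the low knob at about (282,284) and the tall one at (190,128). The networks' low-jar reports agree with this, so I'll refine from the depth.

```bash
python3 - <<'E'
import numpy as np
for c in("scene","side"):
    f=np.load(c+".npz");W=f["W"]
    for n,xy,h in(("low",(.465,-.198),.158),("tall",(.49,.14),.248)):
        m=(np.hypot(*(W[:,:2]-xy).T)<.07)&(abs(W[:,2]-h)<.006)
        q=W[m];print(c,n,m.sum(),q.mean(0).round(4),q.min(0).round(3),q.max(0).round(3),f["u"][m].mean(),f["v"][m].mean(),f["col"][m].mean(0).round())
E
```

```text
scene low 364 [ 0.4659 -0.1954  0.1583] [ 0.44  -0.218  0.152] [ 0.486 -0.174  0.162] 125.24725274725274 160.43406593406593 [124. 127. 117.]
scene tall 361 [0.4804 0.1595 0.2481] [0.452 0.138 0.242] [0.5   0.183 0.251] 324.02770083102496 112.34349030470914 [124. 127. 116.]
side low 514 [ 0.4602 -0.1993  0.1563] [ 0.438 -0.221  0.152] [ 0.483 -0.176  0.159] 280.9377431906615 284.94747081712063 [145. 146. 135.]
side tall 277 [0.4739 0.1559 0.246 ] [0.452 0.135 0.242] [0.498 0.182 0.249] 190.17328519855596 125.23104693140795 [137. 138. 127.]
```

```bash
cat >h.py <<'E'
from plant import robot
import numpy as np
from scipy.spatial.transform import Rotation as R
def go(z,xy=(.462,-.197)):
    s=robot.read_state();r=R.from_rotvec(s["orientation"])
    print(s["t"],"travel",r.inv().apply(np.r_[xy,z]-s["tool_pos"]).round(4),"F",np.round(s["force"],2),s["tool_pos"].round(4),r.as_matrix()[:,2].round(4),s["opening"])
E
python3 -c "import h;h.go(.225)"
```

```text
0.3 travel [ 0.3647 -0.2546  0.0105] F [0.19 0.31 0.37] [ 0.2084 -0.5624  0.2353] [-2.e-04  6.e-04 -1.e+00] 0.09292515083848883
```

```bash
python3 -m inch '{"travel":[[0.02,-0.014,0],[0.05,-0.035,0],[0.08,-0.056,0],[0.11,-0.077,0],[0.14,-0.098,0],[0.17,-0.119,0],[0.2,-0.14,0],[0.23,-0.16,0],[0.26,-0.181,0],[0.28,-0.195,0]],"spin":[0,0,0,0,0,0,0,0,0,0]}' 1 20; python3 -c "import h;h.go(.215)"
```

```text
t: 1.13
tool_pos: [0.4046, -0.2799, 0.2358]
orientation: [-3.092, -0.556, -0.001]
force: [-0.7, -0.3, -0.6]
opening: 0.031
gripper_force: 0.0
1.1333 travel [ 0.0827 -0.0577  0.0209] F [-0.65 -0.26 -0.58] [ 0.4046 -0.2799  0.2358] [ 7.e-04  4.e-04 -1.e+00] 0.031000805428428875
```

```bash
python3 -m inch '{"travel":[[0.025,-0.018,0],[0.05,-0.035,0],[0.07,-0.05,0],[0.08,-0.056,0.01],[0.0845,-0.0595,0.02],[0.0845,-0.0595,0.02],[0.0845,-0.0595,0.02],[0.0845,-0.0595,0.02],[0.0845,-0.0595,0.02],[0.0845,-0.0595,0.02]],"spin":[0,0,0,0,0,0,0,0,0,0]}' 1 20; python3 - <<'E'
import h;h.go(.175)
from plant import optics,models
import cv2,numpy as np
for c in ("side","scene"):
    p,d=optics.read_camera(c);cv2.imwrite(f"pics/b{c}.png",p[:,:,::-1])
    print([(np.round(r["centre"],3),r["p"]) for r in models.look_for(c,"low_jar_top")[:1]])
a,b=cv2.imread("pics/bside.png"),cv2.imread("pics/bscene.png")
cv2.imwrite("pics/b.png",np.hstack([cv2.resize(a[185:385,180:380],(400,400)),cv2.resize(b[60:260,30:230],(400,400))]))
E
```

```text
t: 1.97
tool_pos: [0.4616, -0.1983, 0.2161]
orientation: [3.092, 0.552, 0.001]
force: [0.3, -0.7, -0.1]
opening: 0.0002
gripper_force: 0.0
1.9667 travel [ 0.0008 -0.0012  0.0411] F [ 0.34 -0.67 -0.11] [ 0.4616 -0.1983  0.2161] [ 5.e-04 -5.e-04 -1.e+00] 0.00022688981388193507
[(array([ 0.454, -0.204,  0.156]), 0.92)]
[(array([ 0.47 , -0.192,  0.159]), 0.81)]
```

View pics/b.png

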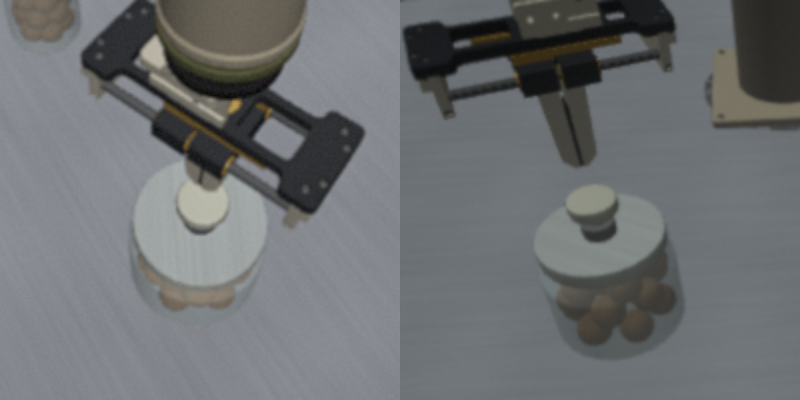

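The crops show the closed fingers about 41 mm above the low knob and in line with it: knob at crop (203,203) in the side view and (592,203) in the scene view. The tall jar is well away. I'll go down to just above the knob and then press in stages.

```bash
python3 -m inch '{"travel":[[0,0,0.015],[0,0,0.03],[0,0,0.038],[0,0,0.043],[0,0,0.046],[0,0,0.049],[0,0,0.049],[0,0,0.049]],"spin":[0,0,0,0,0,0,0,0]}'; python3 -c "import h;h.go(.153)"
```

```text
t: 2.83
tool_pos: [0.4621, -0.1975, 0.1672]
orientation: [3.092, 0.554, 0.001]
force: [-1.5, 0.9, 2.3]
opening: 0.0004
gripper_force: 1.2
2.8333 travel [ 0.0001 -0.0005  0.0142] F [-1.5   0.9   2.31] [ 0.4621 -0.1975  0.1672] [ 6.e-04 -3.e-04 -1.e+00] 0.00037895866316732735
```

```bash
python3 -m inch '{"travel":[[0,0,0.003],[0,0,0.006],[0,0,0.009],[0,0,0.011],[0,0,0.012],[0,0,0.012]],"spin":[0,0,0,0,0,0]}'; python3 -c "import h;h.go(.153)"
```

```text
t: 3.33
tool_pos: [0.4626, -0.1977, 0.1558]
orientation: [3.091, 0.554, 0.003]
force: [-2.8, 1.0, 9.3]
opening: 0.0006
gripper_force: 5.1
3.3333 travel [-0.0003 -0.0009  0.0028] F [-2.76  1.04  9.31] [ 0.4626 -0.1977  0.1558] [ 0.0018 -0.001  -1.    ] 0.00061018697176933
```

```bash
python3 -m inch '{"travel":[[0,0,0.001],[0,0,0.002],[0,0,0.003],[0,0,0.004],[0,0,0.004],[0,0,0.004]],"spin":[0,0,0,0,0,0]}'; python3 -c "import h;h.go(.153)"
```

```text
t: 3.83
tool_pos: [0.4627, -0.1978, 0.153]
orientation: [3.091, 0.554, 0.003]
force: [-6.2, 2.6, 17.7]
opening: 0.0007
gripper_force: 8.6
3.8333 travel [-0.0004 -0.001   0.    ] F [-6.2   2.64 17.68] [ 0.4627 -0.1978  0.153 ] [ 0.0022 -0.0013 -1.    ] 0.0006966561112719377
```

17.7 N at the full 22 mm of travel means the firm stop is reached. I'll hold there, then release.

```bash
python3 -m inch '{"travel":[[0,0,0.0003],[0,0,0.0003],[0,0,0.0003],[0,0,0.0003],[0,0,0.0003],[0,0,0.0003],[0,0,0.0003],[0,0,0.0003],[0,0,0.0003],[0,0,0.0003]],"spin":[0,0,0,0,0,0,0,0,0,0]}'
python3 -m inch '{"travel":[[0,0,-0.004],[0,0,-0.01],[0,0,-0.016],[0,0,-0.024],[0,0,-0.036],[0,0,-0.056],[0,0,-0.08],[0,0,-0.1],[0,0,-0.11],[0,0,-0.11]],"spin":[0,0,0,0,0,0,0,0,0,0]}'
python3 -m inch '{"travel":[[-0.03,0.02,0],[-0.06,0.04,0],[-0.09,0.06,0],[-0.12,0.08,0],[-0.14,0.09,0],[-0.15,0.1,0],[-0.15,0.1,0],[-0.15,0.1,0]],"spin":[0,0,0,0,0,0,0,0]}'
python3 - <<'E'
from plant import optics,models
import cv2,numpy as np
W={}
for c in ("side","scene"):
    p,d=optics.read_camera(c);cv2.imwrite(f"pics/c{c}.png",p[:,:,::-1])
    i=optics.camera_info(c);K=np.array(i["camera_matrix"]);V=np.array(i["view"])
    v,u=np.nonzero(d>0);x=cv2.undistortPoints(np.stack([u,v],1).astype(float)[:,None],K,np.array(i["dist"]))[:,0]
    z=d[v,u];W=(np.c_[x*z[:,None],z]-V[:3,3])@V[:3,:3]
    for xy,h in(((.465,-.198),.158),((.49,.14),.248)):
        m=(np.hypot(*(W[:,:2]-xy).T)<.07)&(abs(W[:,2]-h)<.006);print(c,m.sum(),W[m].mean(0).round(4))
a,b=cv2.imread("pics/cside.png"),cv2.imread("pics/cscene.png")
cv2.imwrite("pics/c.png",cv2.resize(np.hstack([a,b]),(800,300)))
E
```

```text
t: 4.67
tool_pos: [0.4627, -0.1978, 0.153]
orientation: [3.091, 0.554, 0.003]
force: [-6.9, 3.9, 19.8]
opening: 0.0007
gripper_force: 9.5
t: 5.5
tool_pos: [0.4631, -0.198, 0.2634]
orientation: [3.089, 0.554, 0.006]
force: [-0.1, -0.1, -0.0]
opening: 0.0003
gripper_force: 0.0
t: 6.17
tool_pos: [0.3552, -0.3431, 0.2589]
orientation: [-3.091, -0.551, 0.001]
force: [0.4, 1.2, -0.1]
opening: 0.0007
gripper_force: 0.0
side 0 [nan nan nan]
side 0 [nan nan nan]
scene 369 [ 0.4661 -0.1955  0.1583]
scene 358 [0.4801 0.1597 0.2481]<stdin>:10: RuntimeWarning: Mean of empty slice.
  ret = um.true_divide(
```

View pics/c.png

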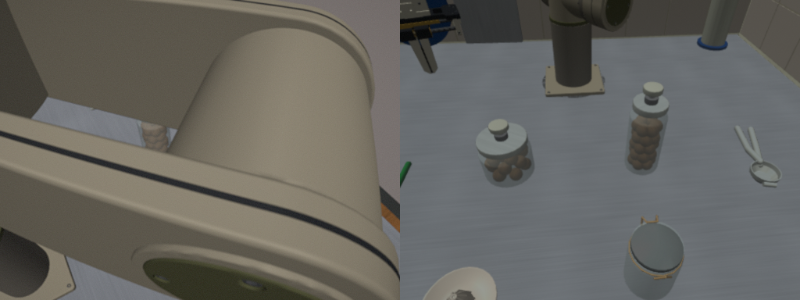

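The arm blocks the side view. The scene view shows the low knob up again at crop (498,128) and both jars where they were, to within 0.5 mm, with the arm clear.

```bash
python3 -c "from plant import close_job;print(close_job())"
```

```text
the job is handed in; nothing more can be done
None
```

I pressed the low jar's knob 22 mm to the firm second stop (18–20 N), held it about 0.9 s and let go; the last scene picture shows the knob fully up and both jars within 0.5 mm of where they were, and the job is handed in (no verdict was returned).

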